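# Free the seized clamp on the cardboard stack

## Robot

A 6-joint arm with a two-finger parallel gripper is mounted at the origin on the work surface. World frame = base frame: x ahead of the robot, y to its left, z up, the work surface at z = 0. Lengths are in m, angles in rad, forces in N, time in s.
With the tool pointing down it reaches from about 0.3 to 0.875 m from the base axis. Payload 6.4 kg.
Tool frame: the origin (TCP) lies between the finger pads; the fingertips stand ctrl.tip_reach ahead of it and the grasp point (between the pads) lies 11 mm behind it (ctrl.tip_reach is the distance from the TCP to the fingertips, in m); z points along the fingers, x is the direction in which the jaws open and shut, and the axes are right-handed (so a half turn about z gives the same grasp; the last joint's range is limited). The gripper opens to 85 mm and grips with 20 to 120 N. Pads are 22 mm wide; open, the fingers measure 114 mm over their backs; the gripper's body (76 mm by 85 mm) begins 54 mm behind the grasp point. The pads swing forward as they close: fully open they stand 13 mm farther back than shut.
Start: joints at [1.04, 0.181, 1.607, -0, 1.354, -0.206], TCP at [0.183, 0.545, 0.213] pointing down, gripper open.
Joint ranges: [-2.99, 2.99], [-0.89, 2.07], [0.3, 2.58], [-1.14, 4.28], [0, 2.63], [-3.12, 3.12]. Speed limits (rad/s): [2.57, 2.57, 3.01, 3.14, 3.14, 3.14].

## Interface

Orientations are given as a unit quaternion [w, x, y, z].
In Python, from bench import telemetry, viewer, ticket, nets, ctrl gives the robot as it stands.
- The arm moves only by the tool step_arm, never from a script. Its argument "plan" is a list of rows, each a list of 2 entries, a list of its own where there are three numbers: the shift along the tool's x, y, z in m, then the turn, a rotation vector about the tool's x, y, z in degrees. A call has 1 to 5 rows; each row is the pose to reach, as a shift and turn from the pose commanded when the call began, along the tool's axes at that moment; what a row does not reach only later rows make up. A row lasts 1/10 s, in which the tool goes at most 50 mm and 8.59 degrees, less where a joint would pass 70% of its speed; a pose out of reach is approached as far as the arm can. A call with a gripper value outside its range is refused whole. "fingers" is the opening in per cent of the stroke, from 0 (shut) to 100 (fully open), set as the call begins (left out, the last holds). The fingers move at their own pace and stop on an object; the grip force is fixed at half the most. Time passes only in rows, so rows that repeat a pose let the fingers close. It gives the time, the measured TCP pose, the force and the opening at its end, in the units of the state.
- telemetry.get_obs(): the state, without advancing time (a new reading comes with each control period).
- viewer.camera(name): name is "scene" or "top" or "wrist"; returns the picture (384x512x3 uint8, red, green, blue); there is no depth.
- viewer.get_calibration(name): a dict with "K" (3x3 intrinsics, pixels), "origin" and "orientation" of the camera in the world. Camera axes: x right, y up, looking along -z (the intrinsics and any distortion apply to the point x, -y, -z); pixel columns grow to the right and rows downward; lengths in m; the calibration is good to about 2 mm. The wrist camera is an equidistant fisheye: a pixel r from the principal point sees the ray r / f radians off the axis. A picture is of the moment at which its call begins: read the wrist's pose just before it. get_calibration takes no time and is no camera call; for the wrist camera it gives the pose at the moment of the call.
- ticket.hand_in(): hands the job in, once; it reports no verdict.
Trained networks look in the newest picture that a camera, given by its name, has taken for a name from the list of things; names that differ only in an ending like _2 or _b are one class to them, and where a whole thing is asked for, a point or a joint stands for the part that bears it (a point fixed in the world has none). Each returns a list of dicts, best first, with "score" (0 to 1); they miss things now and then, are a little off and sometimes report something else, mostly with a low value. They report only what shows in the picture. A call takes as long as a camera call. They do not tell look-alikes from the thing itself.
- nets.boxes_of(thing, camera): "extent" ([left, top, right, bottom] in pixels, round what is visible of it).
The state is a dict: "time_s": time; "q": joint angles; "dq": joint speeds; "joint_efforts": joint torques, N m; "eef_pos": TCP position; "eef_rot": TCP orientation; "wrist_force": force on the tool from outside, world axes, zero at the start; "torque": the same for the moment, N m; "opening": opening from 0.0 (shut) to 1.0 (fully open).
Only numpy, scipy, OpenCV 4.12 (cv2) and the standard library are available. Lean on these libraries where they do the work, as an engineer would, in place of code of your own. Each camera call takes 0.05 s, during which the arm holds its last target.

## Task

Two glue-up clamps with red knobs stand on the bench. The round stack of cardboard discs is dry, but dried glue has seized its clamp's knob: break that knob loose with a firm twist anticlockwise (seen from above) and turn it on freely to its stop, a little under a quarter turn, so that the clamp is fully open. Leave the stack sitting where it is, and leave the knob of the other clamp alone, since the wooden block in it is still setting.

Things in the scene. Friction and masses are not known exactly. Their poses are not given: they have to be found in the camera images.
- stack_knob (a joint): Turn of the red knob on the clamp with the cardboard discs, rad: 0 = clamped (start), grows anticlockwise from above, hard stop at 1.40. Seized: takes about 0.35 N m to break loose, half that after 0.1 rad, almost nothing (0.03 N m) beyond 0.3 rad; stays where left. Grip it firmly (60 N or more) so it does not slip. It draws the jaw 10 mm back from the discs.
- stack_knob_grip (a point): Grip point on that knob's vertical axis, 89 mm above the bench. Knob: upright bar 60 long, 16 thick, 44 high on a disc 48 diameter, 10 high. Site x runs along the bar, y across it (grip this way), z up; it turns with the knob. Bar top is 18 above this point, disc top 25 below. The clamp's base is 270 x 110 x 20; its jaw, 71 high, begins 100 mm from the axis, on the side away from the robot.
- block_knob (a joint): Turn of the same red knob on the other, identical clamp, which holds a striped wooden block (76 x 72 x 60 mm); rad, 0 at the start. It is to stay at 0.
- disc_stack: Loose round stack of brown corrugated-cardboard discs, 76 mm diameter, 65 mm high, standing upright on the clamp's base between the two aluminium jaws; origin at the centre of its underside, 20 mm above the bench, z up. Its centre is about 155 mm from the axis of the knob to turn.
There are look-alikes about, which are no part of the job. Leave any orange look-alike of the disc_stack alone.

How it is judged:
At the end, for the whole second after the job is handed in: The knob of the clamp with the cardboard discs is turned anticlockwise to within about 14 degrees of its stop (more than 1.15 rad) and at rest; the other knob is within 7 degrees of its start; the stack of discs stands upright, at rest, within 15 mm of where it was (value of joint stack_knob above 1.15 rad and velocity of joint stack_knob below 0.1 rad/s and value of joint block_knob below 0.12 rad and distance of disc_stack from where it was at the start of the episode below 0.015 m and angle between disc_stack's own z axis and vertical below 0.15 rad and linear speed of disc_stack below 0.02 m/s); the robot touches nothing.
It fails at once if the knob of the clamp with the wooden block is turned (value of joint block_knob above 0.2 rad).
It fails at once if the stack of discs is knocked or pulled out of its place (distance of disc_stack from where it was at the start of the episode above 0.03 m).
It also fails if it takes over 29 s, if anything falls off the work surface, if the arm or the gripper's body presses on something with over 40 N, if the wrist force passes 120 N, or if a joint passes its speed limit or range.

## Working session

There is one attempt and no reset: what is moved stays moved. The work goes in short steps, Python scripts to look and compute and a tool call to move; the robot and the scene stay as the last step left them, time stands still between calls to the robot, and variables do not carry over. Pictures are saved under pics/ and viewed, and the job is handed in when it is done.

Besides the shell and the picture viewer there is one more tool, called after "Call:" as name(argument=value, ...), one argument or row to a line, values as JSON. step_arm: Moves the arm, as the interface text tells. Its arguments: {"type":"object","properties":{"plan":{"type":"array"},"fingers":{"type":"number"}},"required":["plan"]}

```bash
mkdir -p pics; ls; python3 - <<'E'
from bench import telemetry, viewer, nets, ctrl
import cv2
print(telemetry.get_obs()); print(ctrl.tip_reach)
for c in ['scene','top']:
    im=viewer.camera(c); cv2.imwrite(f'pics/{c}0.png',im[:,:,::-1])
    k=viewer.get_calibration(c); print(c,k)
    for t in ['stack_knob','disc_stack']: print(t,nets.boxes_of(t,c))
E
```

```text
pics
{'time_s': 0.0, 'q': array([ 1.03969129e+00,  1.81554686e-01,  1.60798942e+00, -1.99591658e-05,
        1.35378823e+00, -2.06283876e-01]), 'dq': array([-0.00036828, -0.00056068, -0.00090392, -0.00021073,  0.0004947 ,
       -0.00018331]), 'joint_efforts': array([-1.06871481e-03, -4.44862533e+01, -3.51343024e+01, -4.67081827e-04,
        9.14018165e-03, -5.00307294e-05]), 'eef_pos': array([0.1831894 , 0.54443331, 0.21198548]), 'eef_rot': array([ 3.60978121e-04,  8.12137369e-01,  5.83465626e-01, -7.91466624e-04]), 'wrist_force': array([-0.85752818,  0.62626135, -0.51468806]), 'torque': array([-0.05137149, -0.01748728,  0.02005194]), 'opening': 0.99967965325702}
0.008
scene {'K': array([[377.5527071 ,   0.        , 254.57168026],
       [  0.        , 377.5527071 , 188.55657057],
       [  0.        ,   0.        ,   1.        ]]), 'origin': array([ 0.93559669, -0.46358637,  0.58775004]), 'orientation': array([0.86796555, 0.37772664, 0.12906698, 0.29546591])}
stack_knob [{'extent': [154.4, 201.5, 187.7, 242.1], 'score': 0.59}]
disc_stack [{'extent': [222.6, 246.0, 265.9, 306.3], 'score': 0.79}, {'extent': [249.1, 201.7, 292.9, 254.7], 'score': 0.75}, {'extent': [110.0, 270.2, 163.9, 333.4], 'score': 0.58}]
top {'K': array([[392.66472696,   0.        , 252.01996135],
       [  0.        , 392.66472696, 199.42922749],
       [  0.        ,   0.        ,   1.        ]]), 'origin': array([ 0.49935454, -0.03984014,  0.93338071]), 'orientation': array([ 0.71146758,  0.04210576, -0.04952631, -0.69970575])}
stack_knob [{'extent': [295.8, 145.6, 333.9, 180.5], 'score': 0.71}, {'extent': [303.8, 221.1, 338.1, 243.7], 'score': 0.67}]
disc_stack [{'extent': [296.9, 147.3, 331.9, 180.6], 'score': 0.93}, {'extent': [349.2, 197.7, 393.9, 229.7], 'score': 0.93}, {'extent': [234.5, 223.1, 277.1, 258.9], 'score': 0.91}, {'extent': [242.7, 161.0, 278.1, 195.4], 'score': 0.85}, {'extent': [304.0, 220.9, 336.4, 246.9], 'score': 0.56}]
```

View pics/scene0.png

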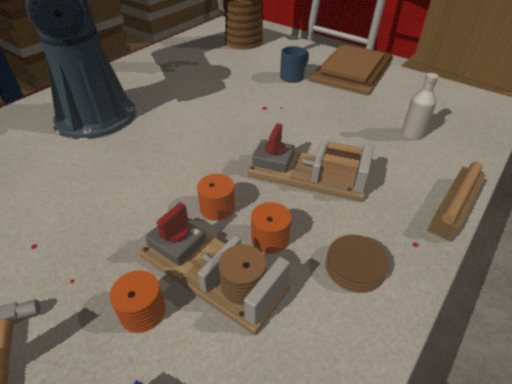

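View pics/top0.png

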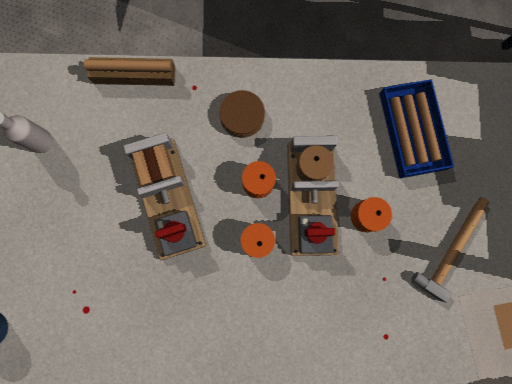

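The top view shows the disc clamp with its knob near (318,233) and discs near (316,163). The block clamp's knob is near (172,232). Orange decoys are at (258,240), (259,180) and (372,214). I'll zoom in on the disc clamp's knob.

```bash
cat > h.py <<'E'
import numpy as np
from scipy.spatial.transform import Rotation as R
def rot(q): return R.from_quat([q[1],q[2],q[3],q[0]]).as_matrix()
def ray(k,u,v):
    K=k['K']; d=np.array([(u-K[0,2])/K[0,0],-(v-K[1,2])/K[1,1],-1]); return rot(k['orientation'])@d
def onz(k,u,v,z):
    d=ray(k,u,v); o=k['origin']; return o+d*(z-o[2])/d[2]
def proj(k,p):
    c=rot(k['orientation']).T@(np.asarray(p)-k['origin']); K=k['K']
    return np.array([K[0,2]+K[0,0]*c[0]/-c[2],K[1,2]-K[1,1]*c[1]/-c[2]])
E
python3 - <<'E'
from bench import viewer
from h import *
import cv2
im=cv2.imread('pics/top0.png'); k=viewer.get_calibration('top')
cv2.imwrite('pics/z0.png',cv2.resize(im[125:265,270:390],None,fx=4.2,fy=4.2,interpolation=cv2.INTER_CUBIC))
im=cv2.imread('pics/scene0.png')
cv2.imwrite('pics/z1.png',cv2.resize(im[190:330,130:300],None,fx=4,fy=4,interpolation=cv2.INTER_CUBIC))
hsv=cv2.cvtColor(cv2.imread('pics/top0.png'),cv2.COLOR_BGR2HSV)
m=(((hsv[...,0]<4)|(hsv[...,0]>172))&(hsv[...,1]>170)&(hsv[...,2]>60)).astype('uint8')
n,l,s,c=cv2.connectedComponentsWithStats(m)
for i in range(1,n):
    if s[i,4]>30: print(s[i],c[i],onz(k,*c[i],.1))
E
```

```text
[156 221  30  17 251] [170.2310757  229.08366534] [0.54186907 0.12418755 0.1       ]
[307 222  28  21 382] [318.9895288  232.11780105] [ 0.54065409 -0.19092362  0.1       ]
[165 232  19  10 116] [174.65517241 236.97413793] [0.52541178 0.11416778 0.1       ]
```

View pics/z0.png

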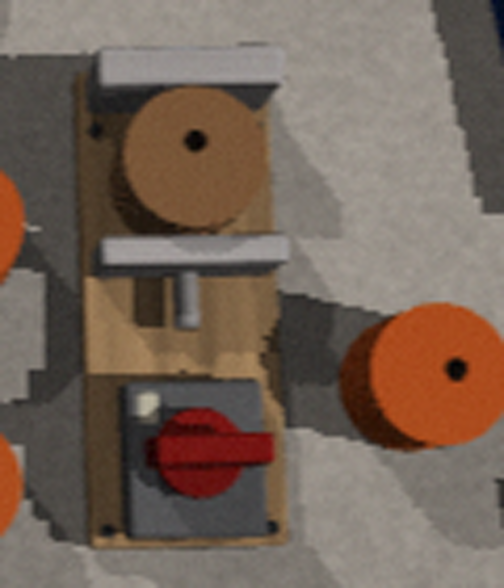

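View pics/z1.png

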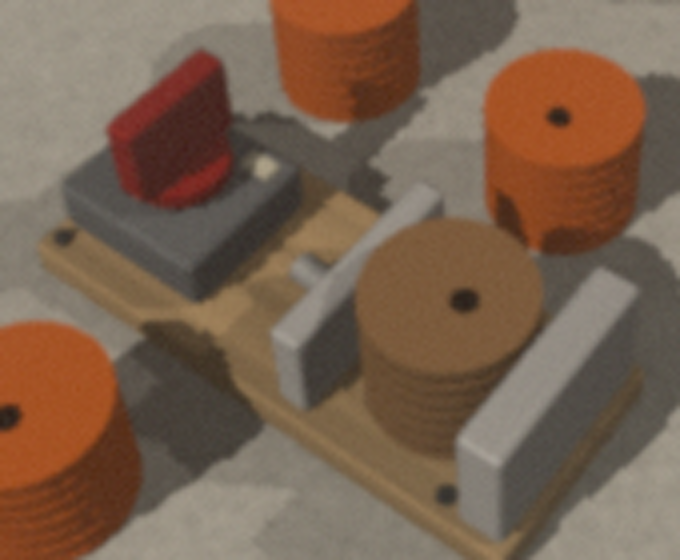

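```bash
python3 - <<'E'
from bench import viewer
from h import *
import cv2
k=viewer.get_calibration('top');ks=viewer.get_calibration('scene')
a=onz(k,270+200/4.2,125+452/4.2,.064); b=onz(k,270+196/4.2,125+157/4.2,.085)
print(a,b,np.linalg.norm((a-b)[:2]), np.degrees(np.arctan2(*(b-a)[:2][::-1])))
for e in [(155,450),(170,450),(273,448)]: print(onz(k,270+e[0]/4.2,125+e[1]/4.2,.107))
# base edges, z=.02
for e in [(80,70),(93,545),(288,540)]: print(onz(k,270+e[0]/4.2,125+e[1]/4.2,.02))
# overlay
for name,kk,box,f in(('top',k,(125,265,270,390),4.2),('scene',ks,(190,330,130,300),4)):
    im=cv2.imread(f'pics/{name}0.png'); im=cv2.resize(im[box[0]:box[1],box[2]:box[3]],None,fx=f,fy=f,interpolation=cv2.INTER_CUBIC)
    cx,cy=a[:2]
    for th,col in((90,(0,255,0)),(85,(255,255,0)),(95,(255,0,255))):
        t=np.radians(th); ux=np.array([np.cos(t),np.sin(t)]); uy=np.array([-ux[1],ux[0]])
        pts=[]
        for sx,sy in((1,1),(1,-1),(-1,-1),(-1,1)):
            q=a[:2]+ux*.03*sx+uy*.008*sy; p=proj(kk,[*q,.107]); pts.append(((p[0]-box[2]+.0)*f,(p[1]-box[0])*f))
        cv2.polylines(im,[np.array(pts,np.int32)],True,col,1)
    cv2.imwrite(f'pics/ov_{name}.png',im)
E
```

```text
[ 0.5412813 -0.1944048  0.064    ] [ 0.69513108 -0.18944653  0.085     ] 0.15392965715716353 1.8458885622076984
[ 0.53983551 -0.16419082  0.107     ]
[ 0.53995933 -0.17171419  0.107     ]
[ 0.54181067 -0.22342879  0.107     ]
[ 0.75955729 -0.13492725  0.02      ]
[ 0.4914842  -0.14307088  0.02      ]
[ 0.49590488 -0.25044909  0.02      ]
```

View pics/ov_top.png

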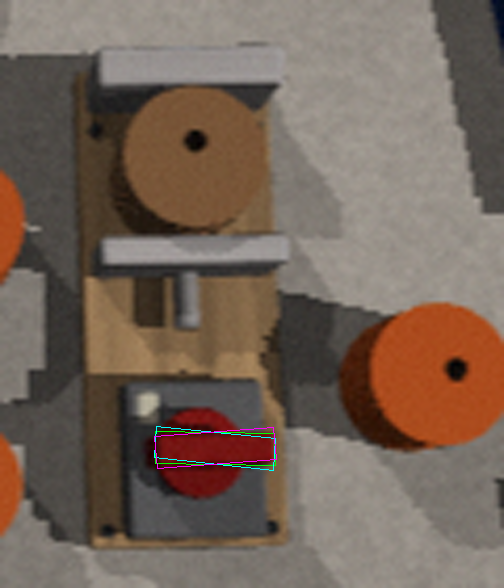

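View pics/ov_scene.png

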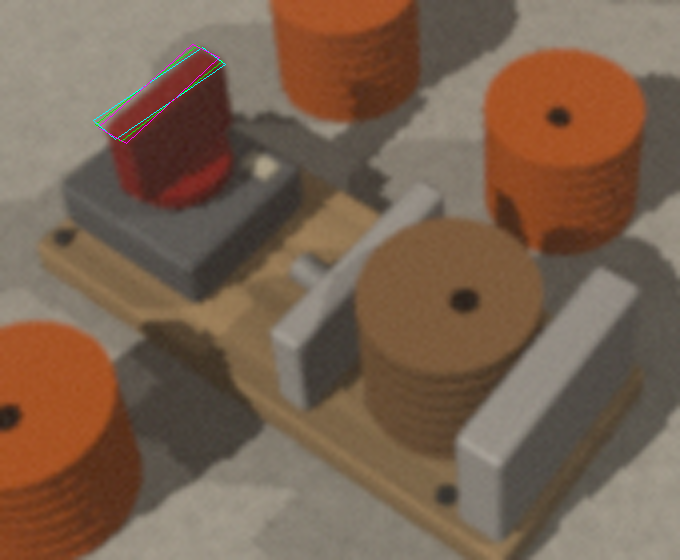

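The overlay confirms it: the knob axis is near (0.541, -0.194) and the bar yaw is about 92°. Next I'll plan the approach.

```bash
cat >> h.py <<'E'
def delta(o,target,yaw,ref=None):
    M=rot(o['eef_rot']); d=M.T@(np.array(target)-o['eef_pos'])
    x=np.array([np.cos(np.radians(yaw)),np.sin(np.radians(yaw)),0]); z=np.array([0,0,-1.]); T=np.c_[x,np.cross(z,x),z]
    rv=R.from_matrix(M.T@T).as_rotvec(degrees=True); return np.round(d,4),np.round(rv,2)
def yaw(o): M=rot(o['eef_rot']); return np.degrees(np.arctan2(M[1,0],M[0,0])), M[:,2]
E
python3 - <<'E'
from bench import telemetry
from h import *
o=telemetry.get_obs(); print(yaw(o),np.degrees(o['q']))
for y in (1.85,-178.15): print(delta(o,[.541,-.194,.18],y))
E
```

```text
(np.float64(71.39399040841064), array([-2.74300761e-04, -5.15245768e-04, -9.99999830e-01])) [ 5.95729133e+01  1.03741701e+01  9.20910419e+01 -1.43271643e-03
  7.75682029e+01 -1.18207667e+01]
(array([-0.5861,  0.5747,  0.0329]), array([2.000e-02, 3.000e-02, 6.954e+01]))
(array([-0.5861,  0.5747,  0.0329]), array([-4.0000e-02,  2.0000e-02, -1.1046e+02]))
```

Call:
step_arm(
  plan=[
    [[-0.586,0.575,0.0],[0,0,69.5]],
    [[-0.586,0.575,0.0],[0,0,69.5]],
    [[-0.586,0.575,0.0],[0,0,69.5]],
    [[-0.586,0.575,0.0],[0,0,69.5]],
    [[-0.586,0.575,0.0],[0,0,69.5]],
  ],
  fingers=100,
)

```text
time_s: 0.8
eef_pos: [0.2928, 0.3183, 0.213]
eef_rot: [-0.0, 0.97, 0.243, 0.0]
wrist_force: [1.4, 0.2, -0.0]
opening: 1.001
```

```bash
python3 - <<'E'
from bench import telemetry
from h import *
o=telemetry.get_obs(); print(o['time_s'],o['eef_pos'],yaw(o),np.degrees(o['q']),o['dq'])
print(delta(o,[.541,-.194,.21],1.85))
E
```

```text
0.8 [0.29284397 0.3183241  0.2130086 ] (np.float64(28.11260326154009), array([ 6.86806120e-04,  2.29771036e-04, -9.99999738e-01])) [ 3.15909742e+01 -8.83814233e+00  1.11487080e+02 -9.63548517e-03
  7.73106462e+01  3.48048668e+00] [-1.16726906 -0.51824995  0.44927101 -0.00265307  0.05476428  0.33671729]
(array([-0.0225,  0.5688,  0.0031]), array([-0.  , -0.04, 26.26]))
```

Call:
step_arm(
  plan=[
    [[-0.022,0.569,0.003],[0,0,26.3]],
    [[-0.022,0.569,0.003],[0,0,26.3]],
    [[-0.022,0.569,0.003],[0,0,26.3]],
    [[-0.022,0.569,0.003],[0,0,26.3]],
    [[-0.022,0.569,0.003],[0,0,26.3]],
  ],
)

```text
time_s: 1.3
eef_pos: [0.4035, 0.0937, 0.212]
eef_rot: [-0.0, 1.0, 0.018, 0.001]
wrist_force: [1.2, 1.2, -0.5]
opening: 1.0
```

```bash
python3 - <<'E'
from bench import telemetry
from h import *
o=telemetry.get_obs(); print(o['time_s'],o['eef_pos'],yaw(o),np.degrees(o['q']),o['dq'])
print(delta(o,[.541,-.194,.21],1.85))
E
```

```text
1.3 [0.40345844 0.09370578 0.21198405] (np.float64(2.086710294436316), array([ 1.34946161e-03,  9.37835358e-05, -9.99999085e-01])) [-3.45634187e+00 -1.15492874e+01  1.13885058e+02  1.02649427e-02
  7.75873761e+01 -5.54525362e+00] [-1.14061452  0.23839303 -0.19067195  0.00380858 -0.05625348 -1.14210782]
(array([0.127 , 0.2925, 0.0021]), array([-0.  , -0.08,  0.24]))
```

Call:
step_arm(
  plan=[
    [[0.127,0.293,0.0],[0,0,0]],
    [[0.127,0.293,0.0],[0,0,0]],
    [[0.127,0.293,0.0],[0,0,0]],
    [[0.127,0.293,0.0],[0,0,0]],
    [[0.127,0.293,0.0],[0,0,0]],
  ],
)

```text
time_s: 1.8
eef_pos: [0.5113, -0.1321, 0.2116]
eef_rot: [0.0, 1.0, 0.018, 0.0]
wrist_force: [0.9, 1.3, 0.4]
opening: 0.997
```

Call:
step_arm(
  plan=[
    [[0.028,0.064,0.0],[0,0,0]],
    [[0.028,0.064,0.0],[0,0,0]],
    [[0.028,0.064,0.0],[0,0,0]],
    [[0.028,0.064,0.0],[0,0,0]],
  ],
)

```text
time_s: 2.2
eef_pos: [0.5406, -0.1926, 0.211]
eef_rot: [-0.0, 1.0, 0.018, -0.001]
wrist_force: [-0.1, -0.5, 0.3]
opening: 0.999
```

```bash
python3 - <<'E'
from bench import telemetry,viewer
from h import *
import cv2
o=telemetry.get_obs(); print(o['time_s'],o['eef_pos'],yaw(o),np.degrees(o['q']),o['dq'])
print(delta(o,[.541,-.194,.08],1.85))
k=viewer.get_calibration('wrist'); im=viewer.camera('wrist')[:,:,::-1].copy(); print(k)
cv2.imwrite('pics/w0r.png',im)
big=cv2.resize(im,None,fx=1.5,fy=1.5)
def projf(k,p):
    c=rot(k['orientation']).T@(np.asarray(p)-k['origin']); X=np.array([c[0],-c[1],-c[2]])
    r=np.hypot(X[0],X[1]); th=np.arctan2(r,X[2]); K=k['K']
    return K[0,2]+K[0,0]*th*X[0]/r, K[1,2]+K[0,0]*th*X[1]/r
t=np.radians(91.85); ux=np.array([np.cos(t),np.sin(t)]); uy=np.array([-ux[1],ux[0]])
pts=[projf(k,[*(np.array([.541,-.194])+ux*.03*a+uy*.008*b),.107]) for a,b in((1,1),(1,-1),(-1,-1),(-1,1))]
cv2.polylines(big,[(np.array(pts)*1.5).astype(np.int32)],True,(0,255,0),1)
cv2.imwrite('pics/w0.png',big)
E
```

```text
2.2 [ 0.54061256 -0.19260436  0.21103712] (np.float64(2.0767059352513275), array([-1.06985376e-03,  9.69045623e-04, -9.99998958e-01])) [-3.14636171e+01  1.03669576e+01  9.22845123e+01  1.57412297e-02
  7.74297964e+01 -3.35437300e+01] [ 0.02370369 -0.02387115  0.02115858  0.00184131  0.00163542  0.0001997 ]
(array([0.0005, 0.0015, 0.131 ]), array([-0.06,  0.06,  0.23]))
{'K': array([[297.31863964,   0.        , 257.17666021],
       [  0.        , 297.31863964, 188.26601246],
       [  0.        ,   0.        ,   1.        ]]), 'origin': array([ 0.53903909, -0.12216253,  0.37199959]), 'orientation': array([ 0.9901795 , -0.1386184 , -0.0019731 ,  0.01804459])}
```

View pics/w0.png

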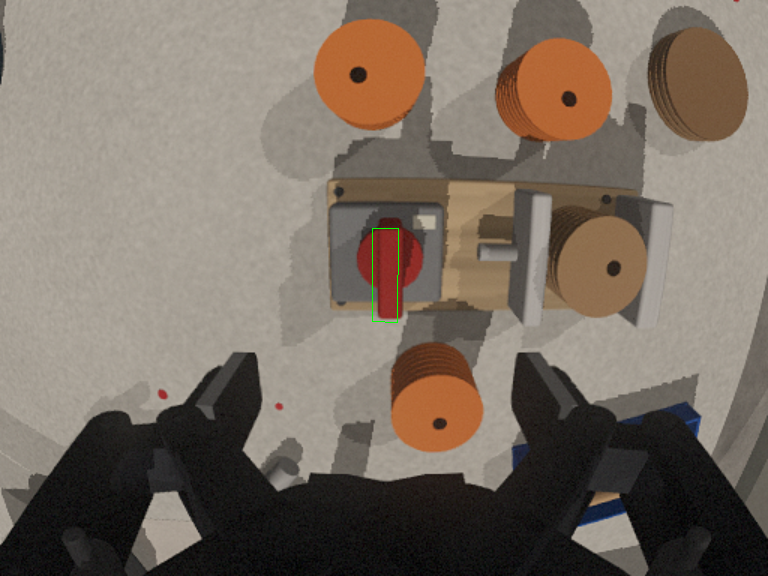

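The bar sits about 2 mm further in +x and +y than my overlay, so I'll correct for that and descend partway with the jaws narrowed.

Call:
step_arm(
  plan=[
    [[0.0025,0.0,0.045],[0,0,0]],
    [[0.0025,0.0,0.07],[0,0,0]],
    [[0.0025,0.0,0.07],[0,0,0]],
    [[0.0025,0.0,0.07],[0,0,0]],
  ],
  fingers=50,
)

```text
time_s: 2.65
eef_pos: [0.5435, -0.1916, 0.1422]
eef_rot: [-0.0, 1.0, 0.019, -0.0]
wrist_force: [0.4, -0.2, 1.7]
opening: 0.499
```

```bash
python3 - <<'E'
from bench import telemetry,viewer,ctrl
from h import *
import cv2
o=telemetry.get_obs(); print(o['time_s'],o['eef_pos'],yaw(o),o['opening'],ctrl.tip_reach)
print(delta(o,[.543,-.193,.083],1.85))
im=viewer.camera('wrist')[:,:,::-1].copy()
cv2.imwrite('pics/w1.png',cv2.resize(im,None,fx=1.5,fy=1.5))
E
```

```text
2.65 [ 0.54351226 -0.19162435  0.14223925] (np.float64(2.1978851051077193), array([-1.23012994e-04,  2.10265703e-04, -9.99999970e-01])) 0.4985481075738112 0.008
(array([-0.0006,  0.0014,  0.0592]), array([-0.01,  0.01,  0.35]))
```

View pics/w1.png

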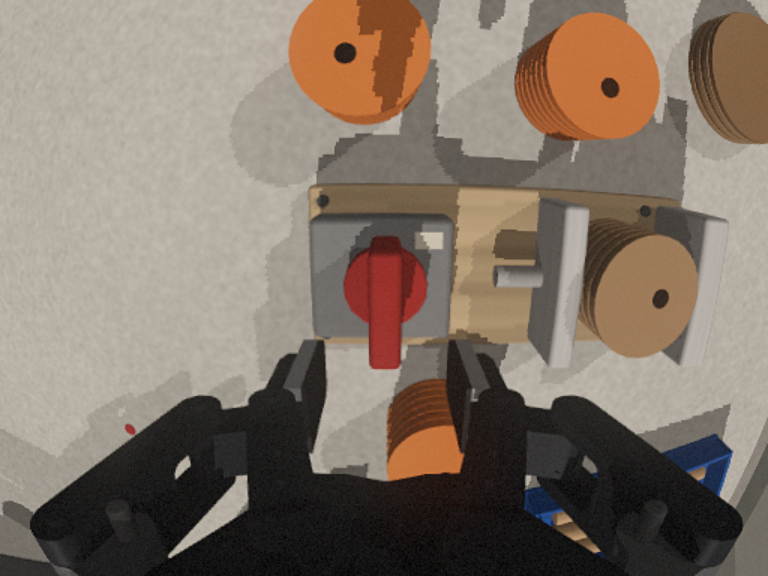

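The bar (x≈385 px) lies midway between the fingers (≈387 px). I'll descend to the grip height.

Call:
step_arm(
  plan=[
    [[-0.001,0.001,0.035],[0,0,0]],
    [[-0.001,0.001,0.059],[0,0,0]],
    [[-0.001,0.001,0.059],[0,0,0]],
    [[-0.001,0.001,0.059],[0,0,0]],
  ],
)

```text
time_s: 3.1
eef_pos: [0.5436, -0.1941, 0.0844]
eef_rot: [0.001, 1.0, 0.019, 0.001]
wrist_force: [-0.3, -0.5, 0.0]
opening: 0.503
```

Call:
step_arm(
  plan=[
    [[0,0,0],[0,0,0]],
    [[0,0,0],[0,0,0]],
    [[0,0,0],[0,0,0]],
    [[0,0,0],[0,0,0]],
    [[0,0,0],[0,0,0]],
  ],
  fingers=0,
)

```text
time_s: 3.6
eef_pos: [0.5433, -0.1946, 0.0851]
eef_rot: [0.001, 1.0, 0.019, 0.001]
wrist_force: [-3.1, 0.1, 8.0]
opening: 0.154
```

```bash
python3 - <<'E'
from bench import telemetry,viewer,ctrl
from h import *
import cv2
o=telemetry.get_obs(); print(o['time_s'],o['eef_pos'],yaw(o),o['opening'],ctrl.tip_reach,o['wrist_force'],o['torque'])
im=viewer.camera('wrist')[:,:,::-1].copy()
cv2.imwrite('pics/w2.png',cv2.resize(im,None,fx=1.5,fy=1.5))
E
```

```text
3.6 [ 0.54333783 -0.19457879  0.0850616 ] (np.float64(2.126854806438518), array([ 0.00173994, -0.00185352, -0.99999677])) 0.15368699250841647 0.008 [-3.10117288  0.08777409  7.98538182] [0.09008429 0.63854954 0.00840929]
```

View pics/w2.png

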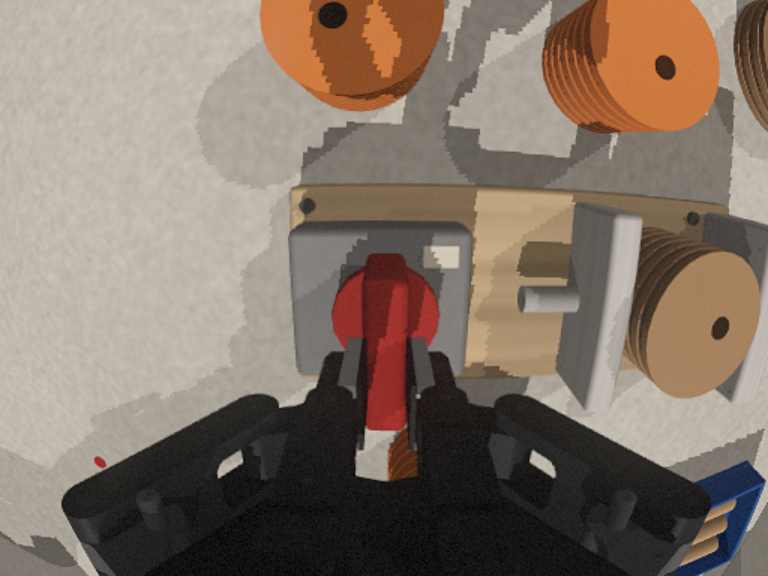

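```bash
python3 - <<'E'
from bench import viewer
from h import *
k=viewer.get_calibration('wrist')
def projf(k,p):
    c=rot(k['orientation']).T@(np.asarray(p)-k['origin']); X=np.array([c[0],-c[1],-c[2]])
    r=np.hypot(X[0],X[1]); th=np.arctan2(r,X[2]); K=k['K']
    return (K[0,2]+K[0,0]*th*X[0]/r)*1.5, (K[1,2]+K[0,0]*th*X[1]/r)*1.5
for p in ([.543,-.193,.107],[.543,-.163,.107],[.543,-.223,.107],[.543,-.1946,.077],[.55,-.1846,.08],[.55,-.2046,.08]): print(p,projf(k,p))
E
```

```text
[0.543, -0.193, 0.107] (np.float64(382.73479818009235), np.float64(363.59820642823115))
[0.543, -0.163, 0.107] (np.float64(385.97247435479005), np.float64(280.21447717253545))
[0.543, -0.223, 0.107] (np.float64(380.00032219524485), np.float64(433.96423409099543))
[0.543, -0.1946, 0.077] (np.float64(382.9426846523088), np.float64(334.4159414965785))
[0.55, -0.1846, 0.08] (np.float64(401.4545683494459), np.float64(314.6780257616133))
[0.55, -0.2046, 0.08] (np.float64(399.04527439825205), np.float64(360.038082671441))
```

The grip is centred on the knob and holding. Now I'll twist anticlockwise, which is negative about tool z.

Call:
step_arm(
  plan=[
    [[0,0,0],[0,0,-4]],
    [[0,0,0],[0,0,-8]],
    [[0,0,0],[0,0,-13]],
    [[0,0,0],[0,0,-19]],
    [[0,0,0],[0,0,-25]],
  ],
)

```text
time_s: 4.15
eef_pos: [0.5437, -0.1945, 0.0851]
eef_rot: [0.001, 0.972, 0.237, 0.001]
wrist_force: [-1.9, 1.6, 6.3]
opening: 0.159
```

```bash
python3 - <<'E'
from bench import telemetry,viewer,ctrl
from h import *
import cv2
o=telemetry.get_obs(); print(o['time_s'],o['eef_pos'],yaw(o),o['opening'],o['wrist_force'],o['torque'])
im=viewer.camera('wrist')[:,:,::-1].copy()
cv2.imwrite('pics/w3.png',cv2.resize(im,None,fx=1.5,fy=1.5))
E
```

```text
4.15 [ 0.54374482 -0.1944759   0.08509336] (np.float64(27.3619117323105), array([ 0.00271458, -0.00170751, -0.99999486])) 0.1585137294743932 [-1.87481448  1.56793135  6.31102024] [ 0.24461115  0.31994716 -0.07585765]
```

View pics/w3.png

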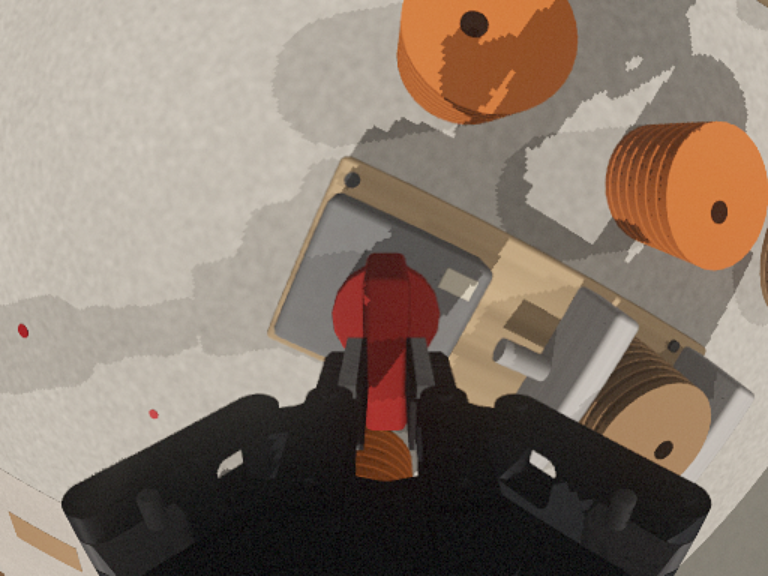

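The knob has turned with the gripper and the bar is still vertical in the image, so nothing slipped. I'll keep turning.

Call:
step_arm(
  plan=[
    [[0,0,0],[0,0,-7]],
    [[0,0,0],[0,0,-14]],
    [[0,0,0],[0,0,-21]],
    [[0,0,0],[0,0,-28]],
    [[0,0,0],[0,0,-35]],
  ],
)

```text
time_s: 4.7
eef_pos: [0.5441, -0.194, 0.0851]
eef_rot: [0.001, 0.855, 0.518, 0.001]
wrist_force: [-0.8, 3.2, 6.9]
opening: 0.157
```

Call:
step_arm(
  plan=[
    [[0,0,0],[0,0,-6]],
    [[0,0,0],[0,0,-12]],
    [[0,0,0],[0,0,-17]],
    [[0,0,0],[0,0,-18]],
    [[0,0,0],[0,0,-18]],
  ],
)

```text
time_s: 5.2
eef_pos: [0.5442, -0.1937, 0.0851]
eef_rot: [0.001, 0.765, 0.644, 0.001]
wrist_force: [0.1, 2.9, 7.0]
opening: 0.156
```

```bash
python3 - <<'E'
from bench import telemetry,viewer,ctrl
from h import *
import cv2
o=telemetry.get_obs(); print(o['time_s'],o['eef_pos'],yaw(o),o['opening'],o['wrist_force'],o['torque'])
im=viewer.camera('wrist')[:,:,::-1].copy()
cv2.imwrite('pics/w4.png',cv2.resize(im,None,fx=1.5,fy=1.5))
E
```

```text
5.2 [ 0.54420657 -0.19374244  0.08511915] (np.float64(80.15935147565649), array([ 3.51530400e-03, -6.67828352e-04, -9.99993598e-01])) 0.15576051129372823 [0.14534859 2.867955   7.0220986 ] [0.678521   0.0983554  0.07882575]
```

View pics/w4.png

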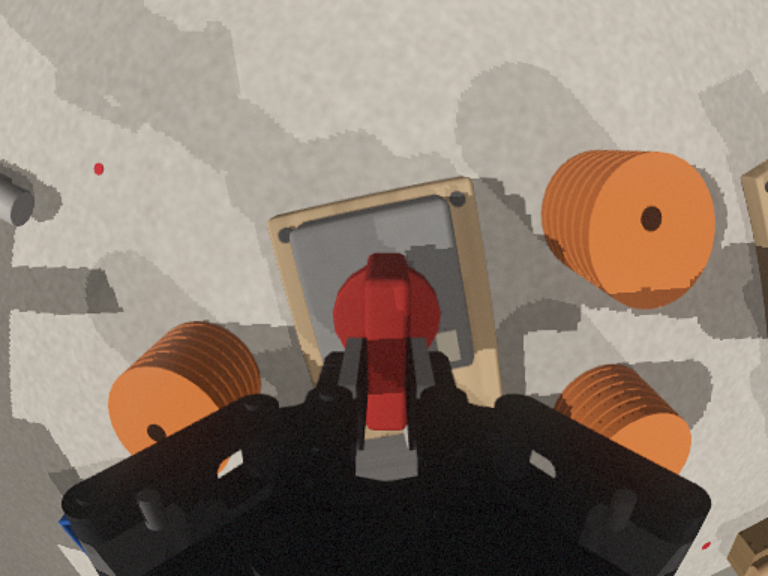

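The knob has turned about 78° (1.36 rad). I'll release it and lift straight up.

Call:
step_arm(
  plan=[
    [[0,0,0],[0,0,0]],
    [[0,0,0],[0,0,0]],
    [[0,0,0],[0,0,0]],
    [[0,0,0],[0,0,0]],
  ],
  fingers=50,
)

```text
time_s: 5.65
eef_pos: [0.5426, -0.1939, 0.0826]
eef_rot: [0.0, 0.765, 0.644, -0.0]
wrist_force: [0.8, -0.8, -0.3]
opening: 0.498
```

Call:
step_arm(
  plan=[
    [[0,0,-0.02],[0,0,0]],
    [[0,0,-0.05],[0,0,0]],
    [[0,0,-0.09],[0,0,0]],
    [[0,0,-0.13],[0,0,0]],
    [[0,0,-0.15],[0,0,0]],
  ],
)

```text
time_s: 6.15
eef_pos: [0.5439, -0.1946, 0.2367]
eef_rot: [0.003, 0.765, 0.644, 0.001]
wrist_force: [0.3, 0.0, -0.1]
opening: 0.499
```

Call:
step_arm(
  plan=[
    [[-0.04,0.03,0],[0,0,0]],
    [[-0.08,0.06,0],[0,0,0]],
    [[-0.12,0.09,0],[0,0,0]],
    [[-0.15,0.12,0],[0,0,0]],
    [[-0.15,0.12,0],[0,0,0]],
  ],
)

```text
time_s: 6.65
eef_pos: [0.6354, -0.3667, 0.2288]
eef_rot: [-0.001, 0.767, 0.642, -0.001]
wrist_force: [-1.3, 0.3, 0.1]
opening: 0.501
```

```bash
python3 - <<'E'
from bench import telemetry,viewer,ctrl
from h import *
import cv2
o=telemetry.get_obs(); print(o['time_s'],o['eef_pos'],yaw(o),o['opening'],o['wrist_force'],o['torque'])
for c in('top','scene'):
    im=viewer.camera(c)[:,:,::-1].copy(); cv2.imwrite(f'pics/{c}5.png',im)
im=cv2.imread('pics/top5.png');a=cv2.imread('pics/top0.png')
f=lambda i:cv2.resize(i[125:265,120:400],None,fx=2.8,fy=2.1*4/3,interpolation=cv2.INTER_CUBIC)[:,:,:]
g=lambda i:cv2.resize(i[125:265,120:400],(780,290*1),interpolation=cv2.INTER_CUBIC)
cv2.imwrite('pics/cmp.png',np.vstack([g(a),g(im)]))
E
```

```text
6.65 [ 0.6353873  -0.36674716  0.22878958] (np.float64(79.9021407031897), array([-2.40978597e-03,  8.71042598e-04, -9.99996717e-01])) 0.5012680096321708 [-1.25282386  0.2643816   0.12920225] [-0.00690345  0.04672466  0.02555335]
```

View pics/cmp.png

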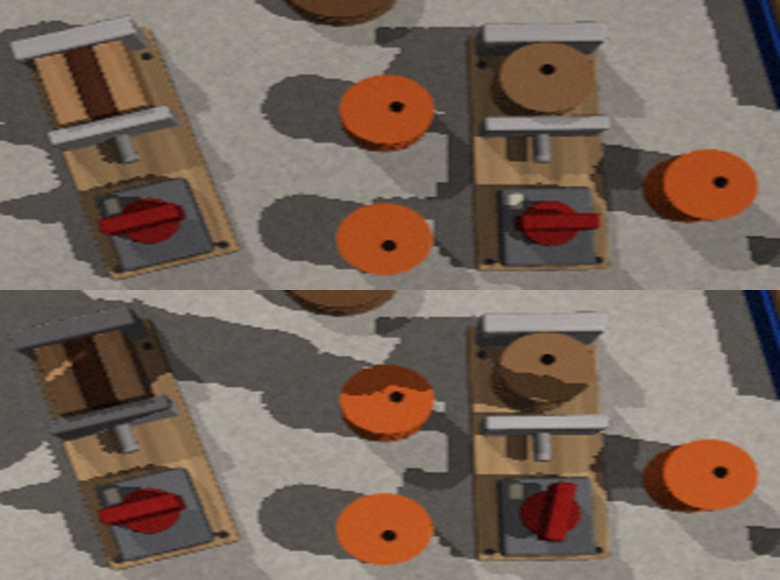

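View pics/scene5.png

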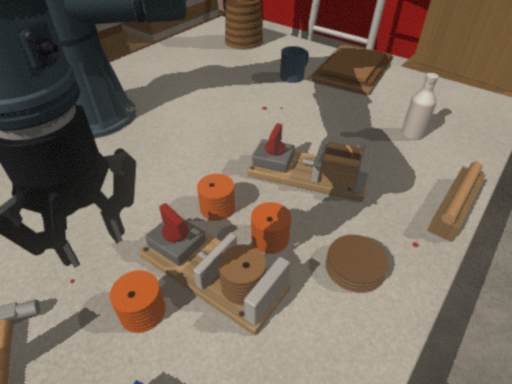

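```bash
python3 - <<'E'
from bench import viewer
from h import *
import cv2
kk=viewer.get_calibration('top'); box=(195,265,280,360); f=7
im=cv2.imread('pics/top5.png'); im=cv2.resize(im[box[0]:box[1],box[2]:box[3]],None,fx=f,fy=f,interpolation=cv2.INTER_CUBIC)
for th,col in((170,(0,255,0)),(158,(255,255,0))):
    t=np.radians(th); ux=np.array([np.cos(t),np.sin(t)]); uy=np.array([-ux[1],ux[0]])
    pts=[((p[0]-box[2])*f,(p[1]-box[0])*f) for p in [proj(kk,[*(np.array([.542,-.194])+ux*.03*a+uy*.008*b),.107]) for a,b in((1,1),(1,-1),(-1,-1),(-1,1))]]
    cv2.polylines(im,[np.array(pts,np.int32)],True,col,1)
cv2.imwrite('pics/chk.png',im)
E
```

```text
(no output)
```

View pics/chk.png

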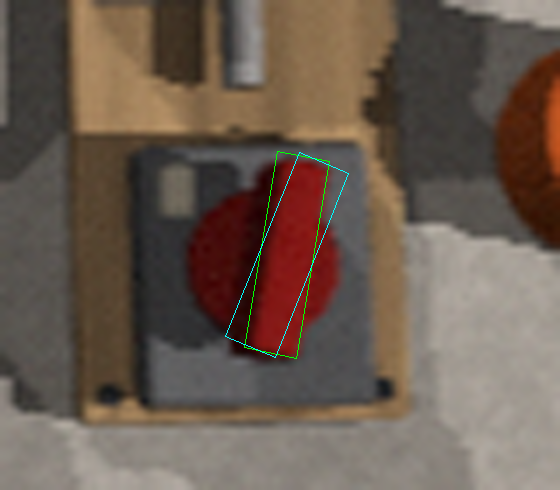

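The bar matches the 170° outline, which is about 78° of turn and clearly past the 158° limit outline. I'll hand in now.

```bash
python3 -c "
from bench import ticket,telemetry
print(telemetry.get_obs()['dq']); print(ticket.hand_in())"
```

```text
[ 0.02476966 -0.05710359  0.03838404  0.00335049  0.00383191  0.00132455]
the job is handed in; nothing more can be done
None
```

I broke the seized knob on the disc clamp loose and turned it about 78° anticlockwise (about 1.36 rad, against the 1.15 rad needed). I then let go, backed the arm clear of everything and handed the job in at about 6.8 s.

- **Disc-clamp knob:** the top picture afterwards shows the bar at about 170°, having started at about 92°, and it did not slip in the grip. That agrees with the gripper's own turn. The jaw has drawn back from the discs.
- **Discs and other clamp:** by eye, comparing the before and after top pictures, the stack stands where it was. The wooden-block clamp's knob is unchanged.
- **Forces:** the wrist force stayed under about 10 N at every reading I took.

No check failed. My first fix on the knob was about 2 mm off from the wrist camera's view, and I corrected it before gripping. The hand-in reports no verdict.

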